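# Close the coin box with its pinned lid

## Robot

A 6-joint arm with a two-finger parallel gripper is mounted at the origin on a cart in front of the work surface, level with it; the furniture and walls round the work are solid. World frame = base frame: x ahead of the robot, y to its left, z up, the work surface at z = 0. Lengths are in mm, angles in rad, forces in N, time in s.
With the tool pointing down it reaches from about 400 to 925 mm from the base axis. Payload 12.5 kg.
Tool frame: the origin (TCP) lies at the very end of the fingers, on their centre line; the grasp point (between the pads) lies 19 mm behind it; z points along the fingers, y is the line along which they close (so a half turn about z gives the same grasp; the last joint's range is limited). The gripper opens to 95 mm and grips with 3 to 60 N. Pads are 20 mm wide; open, the fingers measure 119 mm over their backs; the gripper's body (75 mm by 180 mm) begins 59 mm behind the grasp point.
Start: joints at [-1.413, 0.491, 1.559, -0, 1.092, -0.106], TCP at [162.992, -603.391, 214.661] pointing down, gripper open.
Joint ranges: [-3.1, 3.1], [-0.84, 2.19], [0.05, 2.79], [-1.13, 4.28], [0.06, 2.93], [-2.69, 2.69]. Speed limits (rad/s): [2.22, 2.22, 2.79, 3.14, 3.14, 3.14].

## Interface

Orientations are given as [roll, pitch, yaw] about the fixed x, y, z axes, in that order (R = Rz(yaw) Ry(pitch) Rx(roll)).
In Python, from cell import env gives the robot as it stands.
- The arm moves only by the shell command python3 steer.py 'ROWS'. ROWS is a JSON object whose key "motion" holds a list of rows, 1 to 5 of them, each of 5 numbers: dx, dy, dz in mm, then a turn about the tool's z in rad, then the opening from 0.0 (shut) to 1.0 (fully open); each row is the pose to reach, as a shift and turn from the pose commanded when the command began, along the tool's axes at that moment; what a row does not reach only later rows make up. A row lasts 1/12 s, in which the tool goes at most 41.7 mm and 0.125 rad, less where a joint would pass 70% of its speed; a pose out of reach is approached as far as the arm can. The fingers move at their own pace and stop on an object; the grip force is fixed at half the most. Time passes only in rows, so rows that do not move let the fingers close. It prints the time, the measured TCP pose, the force, the opening and the grip force at its end. Input that does not fit is refused with a message, and nothing moves.
- env.state(): the state, without advancing time (a new reading comes with each control period).
- env.read_camera(name): name is "side" or "top" or "wrist"; returns (picture, depth): 384x512x3 uint8, red, green, blue; 384x512 float32, mm along the optical axis (not along the pixel's ray), 0 where there is no reading.
- env.camera_info(name): a dict with "vertical_fov" (degrees; the focal length in pixels is half the picture's height over the tangent of half this angle, whatever the lens; pixels are square), "cx", "cy" (the principal point, pixels), "dist_coeffs" ([k1, k2, p1, p2, k3] as OpenCV has them; the pictures are not rectified), "origin" and "attitude" of the camera in the world. Camera axes: x right, y down, z forward; pixel columns grow to the right and rows downward; lengths in mm; the calibration is good to about 2 mm. A picture is of the moment at which its call begins: read the wrist's pose just before it. camera_info takes no time and is no camera call; for the wrist camera it gives the pose at the moment of the call.
- env.job_done(): hands the job in; it is judged then, once.
The state is a dict: "t": time; "joints": joint angles; "qvel": joint speeds; "tau": joint torques, N m; "eef_pos": TCP position; "tcp_rot": TCP orientation; "ft_force": force on the tool from outside, world axes, zero at the start; "moment": the same for the moment, N m; "opening": opening from 0.0 (shut) to 1.0 (fully open); "grip_force": force on a finger pad.
Only numpy, scipy, OpenCV 4.12 (cv2) and the standard library are available. Lean on these libraries where they do the work, as an engineer would, in place of code of your own. Each camera call takes 0.05 s, during which the arm holds its last target. There are 200 camera calls.

## Task

Close the coin box: take the lid that stands on edge in the rack, lay it flat on the bare counter with its handle up and let go of it, so that you can take it again by the handle; then seat it with its two holes over the two pins of the box, fully down on the rim all round, and let go. Do not shove the other things on the counter about.

Things in the scene. Friction and masses are not known exactly. Their poses are not given: they have to be found in the camera images.
- lid: aluminium lid plate, 110 (its x) x 170 (y) x 10 mm, 0.2 to 0.4 kg, black handle on its top face; two 13 mm through holes at x = 0, y = -70 and +70 mm. Origin: centre of the plate's underside; z points to the handle's side. It starts standing on a 170 mm edge in the rack: x straight down (lean up to 0.1 rad), y level, z level, roughly away from the robot; its upper 80 mm stick out.
- lid_grip (a point): middle of the lid's handle, a straight bar along the lid's y: 90 mm long, section 14 x 14 mm, centre line 39 mm above the lid's underside, 22 mm of free room between plate and bar; two posts at y = -38 and +38 mm join it to the plate. Axes as the lid's
- lid_rack: black rack fixed to the counter, 80 (x) x 200 (y) x 42 mm high; origin: centre of its underside. Its slot along y holds the lid on edge: 12.5 mm wide, centred on x = 0, floor 12 mm and wall tops 42 mm above the counter, end stops 178 mm apart. The lid lifts straight up out of it. Rack and coin box may stand left and right or the other way round
- coin_box: grey open coin box with coins, fixed to the counter, 110 (x) x 170 (y) x 45 mm high; origin: centre of its underside, z up. The lid, handle up and either way round, goes over its two pins and rests on its rim, underside 45 mm above the counter, outline flush with the box's. Between box and rack the counter is bare from 0.43 to 0.60 m ahead of the robot
- pin_a (a point): tip of the coin box's upright steel dowel pin at the box's x = 0, y = -70 mm: 10 mm thick, 22 mm tall above the rim (tip 67 mm above the counter), the last 6 mm tapering to 5 mm
- pin_b (a point): tip of the other, equal pin, at the box's x = 0, y = +70 mm
- calculator: bystander: dark desk calculator, 118 x 76 x 14 mm, to the far right; origin: centre of its underside
- stapler: bystander: red stapler, 128 x 34 x 42 mm, behind the right-hand fixture; origin: centre of its underside
- tea_tin: bystander: round tin, 75 mm across, 58 mm high, behind the left-hand fixture; origin: centre of its underside
- remote: bystander: black remote control, 155 x 44 x 17 mm, at the back; origin: centre of its underside
- tape_clear_roll: bystander: roll of packing tape lying flat, 98 mm across, 36 mm high, at the back; origin: centre of its underside
- lighter_red: bystander: pocket lighter, 81 x 25 x 12 mm, lying at the front edge; origin: centre of its underside
- pill_box: bystander: small flat carton, 45 x 75 x 20 mm, at the left; origin: centre of its underside

How it is judged (in metres and radians):
On the way:
1. the lid lies flat on the counter, handle up, let go of (height (world z) of lid below 0.006 m and angle between lid's own z axis and vertical below 0.1 rad and contact force between lid and the fingers below 0.05 N), for 0.2 s.
At the end, for the whole second after the job is handed in: The lid sits on the coin box, handle up, both pins through its holes: its underside is 42 to 47.5 mm above the box's underside, its centre within 4 mm of the box's centre, its long axis within 0.06 rad of the box's (either way round), tilted less than 0.03 rad, at rest and released (z of lid in the frame of coin_box between 0.042 and 0.0475 m and horizontal distance between lid and coin_box below 0.004 m and angle between the y axis of lid and the y axis of coin_box, either way round below 0.06 rad and angle between lid's own z axis and vertical below 0.03 rad and linear speed of lid below 0.02 m/s and contact force between lid and the fingers below 0.05 N); the robot touches nothing.
It fails at once if a bystander (calculator, stapler, tin, remote, tape roll, lighter or small carton) is pushed more than 30 mm from its place (distance of any of calculator, stapler, tea_tin, remote, tape_clear_roll, lighter_red, pill_box from where it was at the start of the episode above 0.03 m).
It also fails if it takes over 69 s, if anything falls off the work surface, if the arm or the gripper's body presses on something with over 40 N, if the wrist force passes 120 N, or if a joint passes its speed limit or range.

## Working session

There is one attempt and no reset: what is moved stays moved. The work goes in short steps, Python scripts to look and compute and a shell command to move; the robot and the scene stay as the last step left them, time stands still between calls to the robot, and variables do not carry over. Pictures are saved under pics/ and viewed, at most 11 in all, crops included, and the job is handed in when it is done.

```bash
ls; mkdir -p pics
cat > h.py <<'E'
import numpy as np, cv2
from cell import env
from scipy.spatial.transform import Rotation as R
def cam(n):
    i=env.camera_info(n); p,d=env.read_camera(n); return p,d,i
def K(i):
    f=192/np.tan(np.radians(i['vertical_fov'])/2)
    return np.array([[f,0,i['cx']],[0,f,i['cy']],[0,0,1.]])
def rot(i):
    a=np.array(i['attitude'],float)
    return a if a.shape==(3,3) else R.from_euler('xyz',a).as_matrix()
def world(i,d,uv,z=None):
    uv=np.array(uv,float).reshape(-1,2)
    n=cv2.undistortPoints(uv[:,None],K(i),np.array(i['dist_coeffs'],float))[:,0]
    r=np.c_[n,np.ones(len(n))]; A=rot(i); o=np.array(i['origin'],float)
    if z is None: s=np.array([d[int(round(v)),int(round(u))] for u,v in uv])
    else: s=(z-o[2])/(r@A.T)[:,2]
    return o+(r*s[:,None])@A.T
def cloud(i,d):
    v,u=np.mgrid[0:d.shape[0],0:d.shape[1]]
    return world(i,d,np.c_[u.ravel(),v.ravel()]).reshape(d.shape+(3,))
def proj(i,P):
    A=rot(i); c=(np.array(P,float).reshape(-1,3)-np.array(i['origin'],float))@A
    return cv2.projectPoints(c,np.zeros(3),np.zeros(3),K(i),np.array(i['dist_coeffs'],float))[0][:,0]
def save(n,p): cv2.imwrite('pics/'+n,p[...,::-1])
E
python3 - <<'E'
from h import *
print(env.state())
for n in('top','side'):
    p,d,i=cam(n); print(n,i); save(n+'1.png',p); np.savez('/tmp/'+n,p=p,d=d)
E
```

```text
cell.py
pics
steer.py
{'t': 0.0, 'joints': array([-1.41259531e+00,  4.91583165e-01,  1.55942783e+00, -3.43473686e-05,
        1.09172116e+00, -1.05586308e-01]), 'qvel': array([-1.02125996e-03,  4.72458454e-04, -5.46735747e-05,  6.90144322e-04,
        5.16591255e-04, -1.65735713e-03]), 'tau': array([ 3.07650313e-03, -6.12627625e+01, -2.58178711e+01,  6.94223866e-02,
        4.82591742e-02, -1.07636563e-04]), 'eef_pos': array([ 162.94591894, -603.13707318,  214.05453335]), 'tcp_rot': array([-3.14045628e+00, -8.98001851e-05,  2.63803121e-01]), 'ft_force': array([-0.23920228,  0.03436159, -0.31813932]), 'moment': array([ 0.0081418 , -0.02135668,  0.01229263]), 'grip_force': 0.0, 'opening': 1.0026408741034165}
top {'vertical_fov': 45.364837193038895, 'cx': 255.89234224737874, 'cy': 195.53329981498865, 'dist_coeffs': array([0.0291859, 0.       , 0.       , 0.       , 0.       ]), 'origin': array([ 386.79907244,  -40.88888212, 1523.49024142]), 'attitude': array([-3.04094868,  0.00692891, -1.59954253])}
side {'vertical_fov': 55.79047319920727, 'cx': 257.96086285345365, 'cy': 193.66523032895543, 'dist_coeffs': array([-0.03712194,  0.        ,  0.        ,  0.        ,  0.        ]), 'origin': array([-306.64328799,  -52.9737816 , 1233.13479231]), 'attitude': array([-2.53262244, -0.00868544, -1.54529742])}
```

View pics/top1.png

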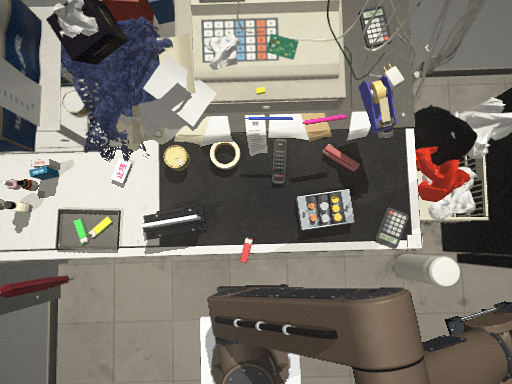

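View pics/side1.png

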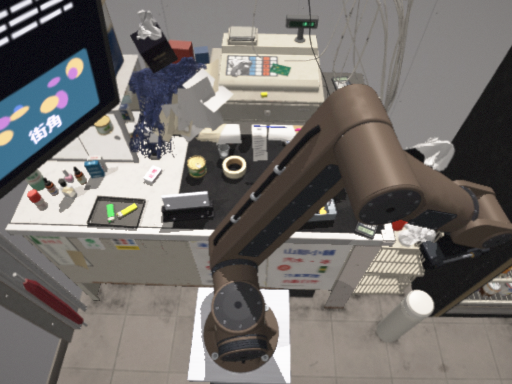

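The top picture shows the rack with the lid on the left at about (174,222), and the box with its coins on the right at about (325,208). The tin, tape, remote and stapler stand behind them, the calculator is at (392,227), and the lighter is at (246,250). The side view is mostly blocked by the arm.

```bash
python3 - <<'E'
from h import *
np.set_printoptions(precision=1,suppress=True)
for n in('top','side'):
    d=np.load('/tmp/'+n+'.npz')['d']; i=env.camera_info(n); c=cloud(i,d)
    if n=='top':
        print(world(i,d,[(150,215),(174,222),(200,210),(325,208),(298,195),(352,191),(300,228),(356,222),(246,250),(340,157),(175,157),(224,155),(392,227),(240,240),(240,180)]))
        print(i)
    m=(c[...,2]>105)&(c[...,2]<150)&(c[...,0]>380)&(c[...,0]<650)&(c[...,1]>0)&(c[...,1]<400)
    q=c[m]; print(n,m.sum(),np.nanmin(q,0) if len(q) else 0,np.nanmax(q,0) if len(q) else 0, np.polyfit(q[:,1],q[:,0],1) if len(q)>5 else 0)
w=env.camera_info('wrist'); print(w)
E
python3 steer.py '{"motion": [[160, -125, 0, 0.264, 1], [160, -125, 0, 0.264, 1], [160, -125, 0, 0.264, 1], [160, -125, 0, 0.264, 1], [160, -125, 0, 0.264, 1]]}'
python3 steer.py '{"motion": [[130, -170, 0, 0, 1], [130, -170, 0, 0, 1], [130, -170, 0, 0, 1], [130, -170, 0, 0, 1], [130, -170, 0, 0, 1]]}'
python3 steer.py '{"motion": [[0, 0, 0, 0, 1], [0, 0, 0, 0, 1]]}'
python3 - <<'E'
from h import *
print(env.state()['eef_pos'],env.state()['tcp_rot'])
p,d,i=cam('wrist'); save('w1.png',p); np.savez('/tmp/w1',p=p,d=d,i=np.array(i,dtype=object))
E
```

```text
t: 0.52
eef_pos: [285.7, -438.8, 214.4]
tcp_rot: [-3.141, 0.0, -0.0]
ft_force: [0.7, -1.5, -0.0]
opening: 1.004
grip_force: 0.0
t: 0.93
eef_pos: [412.2, -273.7, 214.6]
tcp_rot: [-3.142, 0.0, -0.0]
ft_force: [1.0, -0.8, 0.3]
opening: 1.0
grip_force: 0.0
t: 1.1
eef_pos: [412.4, -273.8, 214.5]
tcp_rot: [-3.142, 0.0, 0.004]
ft_force: [0.9, -0.4, 0.3]
opening: 1.002
grip_force: 0.0
[ 412.38980086 -273.823581    214.53159347] [-3.14151360e+00  2.52463193e-04  3.93899158e-03]
```

View pics/w1.png

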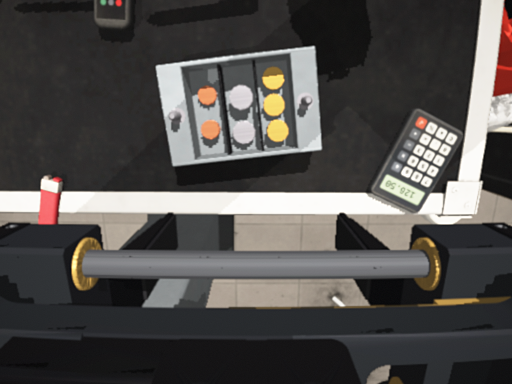

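The wrist view shows the box rim with corners near (157,66), (316,47), (322,151) and (172,166). The pins are near (174,118) and (307,102).

```bash
cat > box.py <<'E'
from h import *
np.set_printoptions(precision=2,suppress=True)
f=np.load('/tmp/w1.npz',allow_pickle=True); p,d,i=f['p'],f['d'],f['i'].item()
c=cloud(i,d)
z=c[...,2]; 
reg=(c[...,0]>400)&(c[...,0]<620)&(c[...,1]>-380)&(c[...,1]<-160)&(d>0)
m=reg&(z>35)&(z<52)
print('rim z',np.median(z[m]),'counter z',np.median(z[reg&(z<20)]))
cn=max(cv2.findContours(cv2.morphologyEx(m.astype('uint8'),cv2.MORPH_CLOSE,np.ones((9,9))),cv2.RETR_EXTERNAL,cv2.CHAIN_APPROX_NONE)[0],key=cv2.contourArea)[:,0]
w=world(i,d,cn,45.); r=cv2.minAreaRect(w[:,:2].astype('float32')); print('rect',r)
for u,v in((174,118),(307,102)):
    s=np.s_[v-10:v+11,u-10:u+11]; q=c[s][(z[s]>54)]; print(len(q),q.mean(0) if len(q) else 0, z[s].max(), q[q[:,2]>64].mean(0))
crop=np.hstack([cv2.resize(p[v-20:v+21,u-20:u+21],(400,400),interpolation=cv2.INTER_NEAREST) for u,v in((174,118),(307,102))]); save('pins.png',crop)
E
python3 box.py
```

```text
rim z 44.29617097886421 counter z -0.9387892171768044
rect ((485.8073425292969, -257.5267333984375), (109.59419250488281, 169.74581909179688), 6.727954864501953)
82 [ 477.52 -192.47   75.15] 384.0628983588068 [ 477.6  -194.53   89.2 ]
85 [ 493.02 -325.45   67.18] 384.0628983588068 [ 493.06 -325.39   73.94]
```

View pics/pins.png

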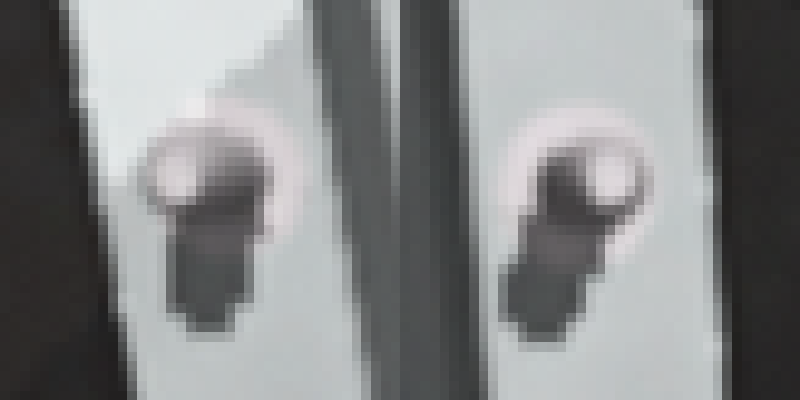

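Tip highlights are at about (171.4,115.1) and (308.0,98.9). I'll take a second box view on the way to the rack.

```bash
python3 steer.py '{"motion": [[-10, -120, 0, 0, 1], [-10, -120, 0, 0, 1], [-10, -120, 0, 0, 1], [-10, -120, 0, 0, 1], [-10, -120, 0, 0, 1]]}'
python3 - <<'E'
from h import *
p,d,i=cam('wrist'); save('w2.png',p); np.savez('/tmp/w2',p=p,d=d,i=np.array(i,dtype=object))
np.set_printoptions(precision=2,suppress=True)
i1=np.load('/tmp/w1.npz',allow_pickle=True)['i'].item()
print(world(i1,None,[(171.4,115.1),(308,98.9)],67))
q=proj(i,[[477.6,-188,67],[494,-327,67]]); print(q)
save('pins2.png',np.hstack([cv2.resize(cv2.getRectSubPix(p,(41,41),tuple(map(float,np.round(a)))),(400,400),interpolation=cv2.INTER_NEAREST) for a in q]))
E
python3 steer.py '{"motion": [[0, -200, 0, 0, 1], [0, -200, 0, 0, 1], [0, -200, 0, 0, 1], [0, -200, 0, 0, 1], [0, -200, 0, 0, 1]]}'
python3 steer.py '{"motion": [[0, -190, 0, 0, 1], [0, -190, 0, 0, 1], [0, -190, 0, 0, 1], [0, -190, 0, 0, 1], [0, -190, 0, 0, 1]]}'
python3 steer.py '{"motion": [[0, 0, 0, 0, 1], [0, 0, 0, 0, 1]]}'
python3 - <<'E'
from h import *
np.set_printoptions(precision=2,suppress=True)
p,d,i=cam('wrist'); np.savez('/tmp/w3',p=p,d=d,i=np.array(i,dtype=object))
c=cloud(i,d); z=c[...,2]
reg=(c[...,0]>390)&(c[...,0]<600)&(c[...,1]>100)&(c[...,1]<380)&(d>0)
for lo,hi in((38,46),(117,127),(60,90)):
    m=reg&(z>lo)&(z<hi); q=c[m]
    print(lo,len(q),np.median(q[:,2]),cv2.minAreaRect(q[:,:2].astype('float32')))
q=c[reg&(z>105)]; print(q.min(0),q.max(0))
save('w3.png',np.vstack([p, ]));
E
```

```text
t: 1.57
eef_pos: [401.0, -155.5, 214.9]
tcp_rot: [3.141, -0.0, 0.0]
ft_force: [0.7, -1.1, 0.5]
opening: 1.001
grip_force: 0.0
[[ 478.37 -188.14   67.  ]
 [ 494.73 -326.77   67.  ]]
[[287.22 104.56]
 [423.15  89.91]]
t: 2.03
eef_pos: [401.9, 45.0, 214.6]
tcp_rot: [3.141, -0.0, -0.003]
ft_force: [1.1, -0.2, 0.6]
opening: 0.999
grip_force: 0.0
t: 2.45
eef_pos: [402.8, 236.6, 214.5]
tcp_rot: [-3.141, -0.001, -0.001]
ft_force: [0.4, 0.0, -0.3]
opening: 1.002
grip_force: 0.0
t: 2.62
eef_pos: [402.5, 234.2, 214.1]
tcp_rot: [3.141, 0.0, 0.0]
ft_force: [0.2, 0.5, -0.8]
opening: 1.004
grip_force: 0.0
38 1896 41.21318438868656 ((458.8837585449219, 234.66989135742188), (28.79728126525879, 199.63491821289062), 8.153972625732422)
117 2404 121.44762085134911 ((459.34649658203125, 233.04168701171875), (10.651861190795898, 170.2752685546875), 8.00955867767334)
60 1979 72.94377589337483 ((481.7178649902344, 236.562255859375), (36.330875396728516, 168.18345642089844), 7.980268478393555)
[390.03 148.13 105.34] [476.07 317.69 343.5 ]
```

View pics/w3.png

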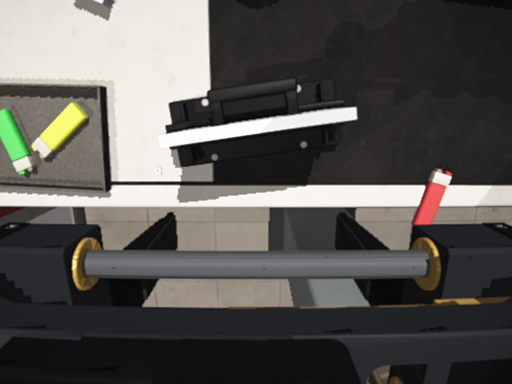

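View pics/pins2.png

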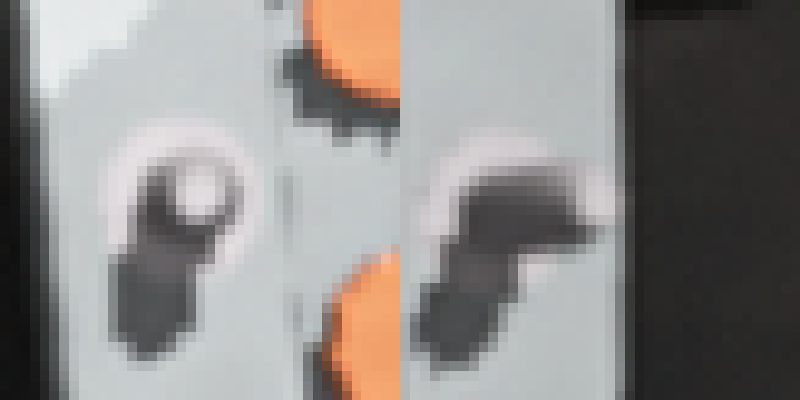

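View 2 puts the tips at (287.3,104.0) and (422.7,88.7), which fits z = 67: pin_b ≈ (478.3,−188.1), pin_a ≈ (494.8,−326.8), box yaw 0.118. In the rack view the lid's upper edge runs from (160,141) to (356,114) with the handle on the far side. That gives a top centre of (459.3,233), z ≈ 122 and yaw 0.14.

```bash
python3 steer.py '{"motion": [[56.8, 1.2, 0, -0.6, 1], [56.8, 1.2, 0, -0.6, 1], [56.8, 1.2, 0, -0.6, 1], [56.8, 1.2, 0, -0.6, 1], [56.8, 1.2, 0, -0.6, 1]]}' >/dev/null
python3 steer.py '{"motion": [[0, 0, 0, -0.6, 1], [0, 0, 0, -0.6, 1], [0, 0, 0, -0.6, 1], [0, 0, 0, -0.6, 1], [0, 0, 0, -0.6, 1]]}' >/dev/null
python3 steer.py '{"motion": [[0, 0, 30, -0.51, 1], [0, 0, 50, -0.51, 1], [0, 0, 50, -0.51, 1], [0, 0, 50, -0.51, 1], [0, 0, 50, -0.51, 1]]}'
python3 steer.py '{"motion": [[0, 0, 0, 0, 1], [0, 0, 0, 0, 1]]}'
python3 - <<'E'
from h import *
np.set_printoptions(precision=2,suppress=True)
print(env.state()['joints'])
p,d,i=cam('top'); c=cloud(i,d); z=c[...,2]
m=(c[...,0]>430)&(c[...,0]<490)&(c[...,1]>140)&(c[...,1]<330)&(z>112)&(z<128)
print(m.sum(),np.median(c[m],0))
E
```

```text
t: 3.92
eef_pos: [459.1, 231.2, 164.3]
tcp_rot: [-3.141, 0.0, 1.713]
ft_force: [0.0, -0.5, -0.1]
opening: 1.001
grip_force: 0.0
t: 4.08
eef_pos: [458.9, 232.2, 164.8]
tcp_rot: [3.141, 0.0, 1.704]
ft_force: [-0.4, -1.0, -0.2]
opening: 1.003
grip_force: 0.0
[ 0.34  0.4   1.89 -0.    0.86  0.21]
75 [466.64 183.17 120.43]
```

```bash
python3 steer.py '{"motion": [[0, 0, 35, 0, 1], [0, 0, 60, 0, 1], [0, 0, 79, 0, 1], [0, 0, 79, 0, 1], [0, 0, 79, 0, 1]]}'
python3 steer.py '{"motion": [[0, 0, 0, 0, 0], [0, 0, 0, 0, 0], [0, 0, 0, 0, 0], [0, 0, 0, 0, 0], [0, 0, 0, 0, 0]]}'
python3 steer.py '{"motion": [[0, 0, 0, 0, 0], [0, 0, 0, 0, 0], [0, 0, 0, 0, 0], [0, 0, 0, 0, 0], [0, 0, 0, 0, 0]]}'
```

```text
t: 4.55
eef_pos: [458.3, 233.0, 85.5]
tcp_rot: [-3.14, 0.0, 1.708]
ft_force: [0.8, -0.2, -0.3]
opening: 1.006
grip_force: 0.0
t: 4.97
eef_pos: [458.5, 233.3, 86.2]
tcp_rot: [3.141, -0.0, 1.71]
ft_force: [0.2, 0.1, 0.1]
opening: 0.707
grip_force: 0.0
t: 5.38
eef_pos: [458.3, 233.2, 85.5]
tcp_rot: [-3.142, 0.0, 1.71]
ft_force: [0.7, 0.5, 0.6]
opening: 0.358
grip_force: 0.0
```

```bash
python3 steer.py '{"motion": [[0, 0, 0, 0, 0], [0, 0, 0, 0, 0], [0, 0, 0, 0, 0], [0, 0, 0, 0, 0], [0, 0, 0, 0, 0]]}'
python3 steer.py '{"motion": [[0, 0, 0, 0, 0], [0, 0, 0, 0, 0], [0, 0, 0, 0, 0]]}'
python3 steer.py '{"motion": [[0, 0, -15, 0, 0], [0, 0, -30, 0, 0], [0, 0, -45, 0, 0], [0, 0, -60, 0, 0], [0, 0, -70, 0, 0]]}'
python3 steer.py '{"motion": [[0, 0, 0, 0, 0]]}'
```

```text
t: 5.8
eef_pos: [458.4, 233.2, 85.6]
tcp_rot: [-3.142, 0.0, 1.71]
ft_force: [-0.1, -0.1, 0.2]
opening: 0.101
grip_force: 30.0
t: 6.05
eef_pos: [458.3, 233.2, 85.6]
tcp_rot: [-3.142, 0.0, 1.71]
ft_force: [0.5, -0.4, 0.6]
opening: 0.103
grip_force: 30.0
t: 6.47
eef_pos: [458.3, 233.2, 156.5]
tcp_rot: [3.141, 0.0, 1.71]
ft_force: [0.3, -0.1, -3.4]
opening: 0.102
grip_force: 30.0
t: 6.55
eef_pos: [458.9, 233.5, 157.0]
tcp_rot: [3.139, -0.0, 1.71]
ft_force: [0.0, 0.3, -3.7]
opening: 0.105
grip_force: 30.0
```

```bash
python3 steer.py '{"motion": [[-30, 8, 0, 0, 0], [-70, 19, 0, 0, 0], [-110, 30, 0, 0, 0], [-145, 40, 0, 0, 0], [-180, 50, 0, 0, 0]]}'>/dev/null
python3 steer.py '{"motion": [[-35, 10, 0, 0, 0], [-65, 18, 0, 0, 0], [-86, 25, 10, 0, 0], [-86, 25, 25, 0, 0], [-86, 25, 40, 0, 0]]}'
python3 steer.py '{"motion": [[0, 0, 15, 0, 0], [0, 0, 27, 0, 0], [0, 0, 34, 0, 0], [0, 0, 39, 0, 0], [0, 0, 41, 0, 0]]}'
python3 steer.py '{"motion": [[0, 0, 1, 0, 0], [0, 0, 2, 0, 0], [0, 0, 2, 0, 0]]}'
```

```text
t: 7.38
eef_pos: [569.5, -21.3, 114.0]
tcp_rot: [-3.141, -0.0, 1.707]
ft_force: [0.5, 0.7, -5.2]
opening: 0.101
grip_force: 30.0
t: 7.8
eef_pos: [569.2, -19.5, 76.2]
tcp_rot: [-3.142, -0.0, 1.71]
ft_force: [-11.7, 2.1, 44.5]
opening: 0.106
grip_force: 30.1
t: 8.05
eef_pos: [569.2, -19.8, 75.2]
tcp_rot: [3.141, 0.001, 1.71]
ft_force: [-11.4, 0.5, 40.0]
opening: 0.106
grip_force: 30.1
```

```bash
python3 steer.py '{"motion": [[0, 0, -2, 0, 0.1], [0, 0, -2, 0, 0.3], [0, 0, -2, 0, 0.3], [0, 0, -2, 0, 0.3], [0, 0, -2, 0, 0.3]]}'
python3 - <<'E'
from h import *
np.set_printoptions(precision=1,suppress=True)
p,d,i=cam('wrist'); save('w4.png',p)
for n in('top','side'):
    p,d,i=cam(n); c=cloud(i,d); z=c[...,2]
    for lo in range(10,130,15):
        m=(c[...,0]>430)&(c[...,0]<640)&(c[...,1]>-107)&(c[...,1]<-60)&(z>lo)&(z<lo+15)
        if m.sum()>5: print(n,lo,m.sum(),c[m].mean(0),c[m][:,0].min(),c[m][:,0].max())
E
```

```text
t: 8.47
eef_pos: [569.3, -19.8, 74.0]
tcp_rot: [-3.141, -0.0, 1.71]
ft_force: [0.5, -0.3, -0.0]
opening: 0.29
grip_force: 0.1
top 10 37 [ 608.  -102.9   17.1] 575.1249986704968 638.796350149791
side 10 30 [591.9 -90.4  18.6] 565.9100675437618 638.6800038152265
side 25 24 [573.8 -83.   32.3] 567.5896163584752 579.2159759495212
side 40 22 [575.1 -81.3  46.9] 569.173756209081 580.7097894421906
side 55 24 [576.6 -81.9  62.9] 569.5231080335152 581.7740091648624
side 70 15 [578.1 -79.1  77. ] 575.0507985301879 581.8063451155601
side 85 24 [577.6 -78.9  93. ] 573.1213364452042 582.6306598516915
side 100 21 [579.3 -76.4 108.4] 574.4428338249496 583.5621679475228
side 115 27 [582.9 -77.9 122.6] 577.3723035732924 592.6305488560665
```

View pics/w4.png

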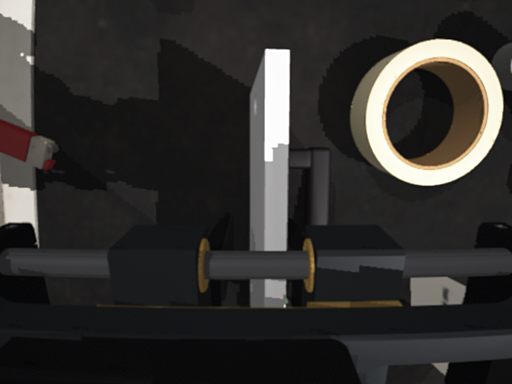

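Image w4 shows the lid standing on edge, its bright upper edge at columns 250–290, with the handle towards the tape roll (far side). Next I'll tip it towards the robot with the far finger.

```bash
python3 steer.py '{"motion": [[0, -6, -6, 0, 0.35], [0, -16, -8, 0, 0.42], [0, -28, -8, 0, 0.5], [0, -40, -8, 0, 0.57], [0, -52, -8, 0, 0.64]]}'
python3 steer.py '{"motion": [[0, -12, 0, 0, 0.7], [0, -24, 0, 0, 0.75], [0, -36, 0, 0, 0.8], [0, -48, 0, 0, 0.8], [0, -60, 0, 0, 0.8]]}'
python3 - <<'E'
from h import *
np.set_printoptions(precision=1,suppress=True)
for n in('top','side'):
    p,d,i=cam(n); c=cloud(i,d); z=c[...,2]
    for lo in range(4,130,14):
        m=(c[...,0]>430)&(c[...,0]<640)&(c[...,1]>-105)&(c[...,1]<-60)&(z>lo)&(z<lo+14)
        if m.sum()>5: print(n,lo,m.sum(),c[m].mean(0),c[m][:,0].min(),c[m][:,0].max())
E
```

```text
t: 9.03
eef_pos: [516.4, -27.1, 82.9]
tcp_rot: [-3.141, 0.0, 1.71]
ft_force: [0.1, 0.1, 0.7]
opening: 0.576
grip_force: 0.4
t: 9.45
eef_pos: [457.1, -35.4, 83.0]
tcp_rot: [3.141, 0.0, 1.71]
ft_force: [0.8, -0.4, -0.5]
opening: 0.795
grip_force: 0.0
top 4 223 [566.2 -88.6  11.1] 460.5001644347643 639.8487411780118
top 18 23 [607.6 -96.1  20. ] 553.2354993496541 638.7324699832571
side 4 224 [523.4 -90.1  10.1] 435.08021745235897 638.1379023746242
side 18 7 [594.1 -96.   19.8] 575.4704416183761 627.2002229319396
```

```bash
python3 steer.py '{"motion": [[0, 0, -40, 0, 1], [0, 0, -80, 0, 1], [-20, 15, -110, 0, 1], [-45, 35, -130, 0, 1], [-72, 45, -130, 0, 1]]}'
python3 steer.py '{"motion": [[0, 0, 0, 0, 1], [0, 0, 0, 0, 1], [0, 0, 0, 0, 1]]}'
python3 - <<'E'
from h import *
np.set_printoptions(precision=2,suppress=True)
p,d,i=cam('wrist'); save('w5.png',p); np.savez('/tmp/w5',p=p,d=d,i=np.array(i,dtype=object)); print(env.state()['eef_pos'])
c=cloud(i,d); z=c[...,2]
reg=(c[...,0]>420)&(c[...,0]<625)&(c[...,1]>-140)&(c[...,1]<120)&(d>0)
for lo,hi in((5,16),(40,52)):
    m=(reg&(z>lo)&(z<hi)).astype('uint8'); m=cv2.morphologyEx(m,cv2.MORPH_OPEN,np.ones((3,3)))>0; q=c[m]
    r=cv2.minAreaRect(q[:,:2].astype('float32'))
    print(lo,len(q),np.median(q[:,2]),r)
E
```

```text
t: 9.97
eef_pos: [516.2, -101.2, 217.8]
tcp_rot: [3.134, 0.004, 1.711]
ft_force: [-0.7, 0.3, -0.2]
opening: 0.993
grip_force: 0.0
t: 10.22
eef_pos: [512.5, -100.0, 212.3]
tcp_rot: [-3.141, -0.0, 1.709]
ft_force: [0.4, -0.1, -0.3]
opening: 1.003
grip_force: 0.0
[512.48 -99.75 212.31]
5 12344 9.44377723708564 ((534.1499633789062, -36.49689483642578), (171.85086059570312, 189.19639587402344), 4.180122375488281)
40 1091 45.06907431034392 ((502.7830505371094, -28.91663360595703), (14.128747940063477, 90.18985748291016), 4.316709995269775)
```

View pics/w5.png

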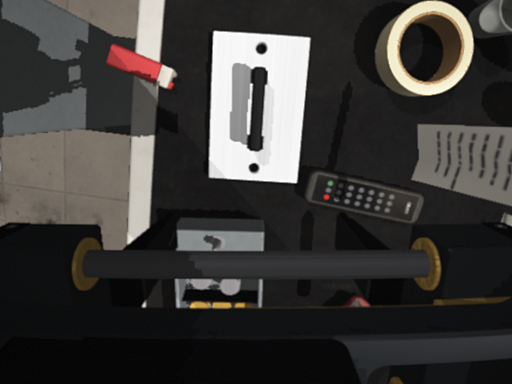

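Image w5 shows the lid flat with its handle up: the handle runs from (260,68) to (256,150), and the holes are at about (262,48) and (254,168).

Run:
```python
from h import *
np.set_printoptions(precision=2,suppress=True)
f=np.load('/tmp/w5.npz',allow_pickle=True); p,d,i=f['p'],f['d'],f['i'].item()
g=cv2.cvtColor(p,cv2.COLOR_RGB2GRAY)
m=(g>150).astype('uint8'); m[:, :190]=0; m[195:]=0; m[:,330:]=0
cn=max(cv2.findContours(m,cv2.RETR_EXTERNAL,cv2.CHAIN_APPROX_NONE)[0],key=cv2.contourArea)[:,0]
r=cv2.minAreaRect(world(i,d,cn,10.)[:,:2].astype('float32')); print('plate',r)
H=[]
for u,v in((262,48),(254,168)):
    s=255.-g[v-9:v+10,u-9:u+10]; s[s<110]=0; yy,xx=np.mgrid[v-9:v+10,u-9:u+10]
    H.append(((s*xx).sum()/s.sum(),(s*yy).sum()/s.sum()))
w=world(i,d,H,10.); print(H,w,w.mean(0),np.arctan2(-(w[0]-w[1])[0],(w[0]-w[1])[1]),np.linalg.norm(w[0]-w[1]))
```

```text
plate ((503.06634521484375, -29.052345275878906), (110.8829574584961, 170.456787109375), 4.37473201751709)
[(np.float64(261.11089734102904), np.float64(48.10586552217453)), (np.float64(253.45843303270138), np.float64(167.45377016994908))] [[498.41  40.1   10.  ]
 [508.74 -98.3   10.  ]] [503.58 -29.1   10.  ] 0.07450570655018608 138.7827190822151
```

```bash
python3 steer.py '{"motion": [[35, 0.3, 15, 0.064, 1], [71.5, 0.6, 40, 0.064, 1], [71.5, 0.6, 75, 0.064, 1], [71.5, 0.6, 100, 0.064, 1], [71.5, 0.6, 110, 0.064, 1]]}'
python3 steer.py '{"motion": [[0, 0, 0, 0, 1], [0, 0, 0, 0, 1]]}'
```

```text
t: 10.68
eef_pos: [501.9, -27.9, 99.9]
tcp_rot: [-3.137, -0.001, 1.648]
ft_force: [-0.2, -0.4, -0.3]
opening: 0.998
grip_force: 0.0
t: 10.85
eef_pos: [503.9, -29.4, 103.1]
tcp_rot: [-3.141, -0.0, 1.646]
ft_force: [0.5, -0.6, 0.1]
opening: 0.999
grip_force: 0.0
```

```bash
python3 steer.py '{"motion": [[0, -0.4, 30, 0, 1], [0, -0.4, 55, 0, 1], [0, -0.4, 75, 0, 1], [0, -0.4, 82, 0, 1], [0, -0.4, 82, 0, 1]]}'
python3 steer.py '{"motion": [[0, 0, 0, 0, 0], [0, 0, 0, 0, 0], [0, 0, 0, 0, 0], [0, 0, 0, 0, 0], [0, 0, 0, 0, 0]]}' >/dev/null
python3 steer.py '{"motion": [[0, 0, 0, 0, 0], [0, 0, 0, 0, 0], [0, 0, 0, 0, 0], [0, 0, 0, 0, 0], [0, 0, 0, 0, 0]]}' >/dev/null
python3 steer.py '{"motion": [[0, 0, 0, 0, 0], [0, 0, 0, 0, 0], [0, 0, 0, 0, 0], [0, 0, 0, 0, 0], [0, 0, 0, 0, 0]]}'
python3 steer.py '{"motion": [[0, 0, -15, 0, 0], [0, 0, -40, 0, 0], [0, 0, -70, 0, 0], [0, 0, -95, 0, 0], [0, 0, -110, 0, 0]]}'
python3 steer.py '{"motion": [[0, 0, 0, 0, 0], [0, 0, 0, 0, 0]]}'
```

```text
t: 11.27
eef_pos: [503.5, -29.7, 20.6]
tcp_rot: [-3.141, -0.0, 1.645]
ft_force: [-0.9, -0.1, -1.0]
opening: 1.002
grip_force: 0.0
t: 12.52
eef_pos: [503.4, -29.5, 20.6]
tcp_rot: [3.142, 0.0, 1.646]
ft_force: [0.5, 0.5, -1.5]
opening: 0.146
grip_force: 30.0
t: 12.93
eef_pos: [503.6, -29.5, 132.8]
tcp_rot: [3.14, 0.001, 1.646]
ft_force: [0.8, 0.7, -4.0]
opening: 0.145
grip_force: 30.0
t: 13.1
eef_pos: [503.2, -29.5, 130.5]
tcp_rot: [3.141, 0.0, 1.646]
ft_force: [-0.3, -0.9, -4.4]
opening: 0.145
grip_force: 30.0
```

Run:
```python
from h import *
np.set_printoptions(precision=2,suppress=True)
s=env.state(); e=s['eef_pos']; yaw=s['tcp_rot'][2]-np.pi/2
p,d,i=cam('wrist'); c=cloud(i,d); z=c[...,2]; print(e,yaw)
h=e+np.array([-.2-70*np.sin(yaw),.5+70*np.cos(yaw),-10.3]); q=proj(i,h)[0]; print('pred hole',h,q)
m=(abs(z-e[2]+10)<14)&(c[...,1]>e[1]+48)&(c[...,1]<e[1]+110)&(abs(c[...,0]-e[0])<75)
print(m.sum(),np.median(c[m],0),c[m].min(0),c[m].max(0))
A=np.c_[c[m][:,:2]-e[:2],np.ones(m.sum())]; print('plane',np.linalg.lstsq(A,c[m][:,2],rcond=None)[0])
save('w6.png',p)
```

```text
[503.25 -29.48 130.52] 0.07500170527617689
pred hole [497.8   40.82 120.22] [256.18 107.73]
12090 [502.09  37.4  119.35] [441.82  18.52 108.72] [554.62  59.79 121.71]
plane [  0.    -0.   119.36]
```

View pics/w6.png

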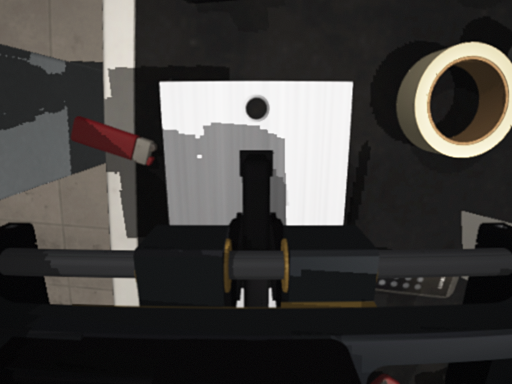

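The lid's front hole sits at (257,108), as predicted, so it hangs level and centred. I'll carry it past the box and look back at the pins with the same tool yaw, so that camera bias cancels.

```bash
python3 steer.py '{"motion": [[-30, -4, -15, -0.043, 0], [-70, -8, -35, -0.043, 0], [-110, -12, -50, -0.043, 0], [-150, -17, -50, -0.043, 0], [-190, -21, -50, -0.043, 0]]}' >/dev/null
python3 steer.py '{"motion": [[-40, -6, 0, 0, 0], [-80, -12, 0, 0, 0], [-120, -18, 0, 0, 0], [-160, -24, 0, 0, 0], [-190, -28, 0, 0, 0]]}'
python3 steer.py '{"motion": [[-30, -6, 0, 0, 0], [-60, -12, 0, 0, 0], [-70, -12, 0, 0, 0], [-70, -12, 0, 0, 0], [-70, -12, 0, 0, 0]]}'
python3 - <<'E'
from h import *
np.set_printoptions(precision=2,suppress=True)
s=env.state(); e=s['eef_pos']; yaw=s['tcp_rot'][2]-np.pi/2; print(e,yaw)
p,d,i=cam('wrist'); np.savez('/tmp/w7',p=p,d=d,i=np.array(i,dtype=object),e=e,yaw=yaw)
q=proj(i,[[478.3,-188.1,67],[494.8,-326.8,67]]); h=e+np.array([-70*np.sin(yaw),.5+70*np.cos(yaw),-10.3]); q=np.vstack([q,proj(i,h)]); print(q)
save('w7.png',np.hstack([cv2.resize(cv2.getRectSubPix(p,(31,41),tuple(map(float,np.round(a)))),(310,410)[:2] if 0 else (248,328),interpolation=cv2.INTER_NEAREST) for a in q]))
E
```

```text
t: 13.98
eef_pos: [490.2, -414.0, 178.0]
tcp_rot: [-3.14, -0.002, 1.687]
ft_force: [-0.0, 0.6, -2.7]
opening: 0.148
grip_force: 30.0
t: 14.4
eef_pos: [487.1, -481.6, 178.3]
tcp_rot: [-3.14, -0.003, 1.688]
ft_force: [-0.1, -0.0, -3.7]
opening: 0.142
grip_force: 30.0
[ 487.11 -481.56  178.27] 0.117254643233899
[[ 288.43 -165.16]
 [ 286.98   11.5 ]
 [ 256.68  107.85]]
```

View pics/w7.png

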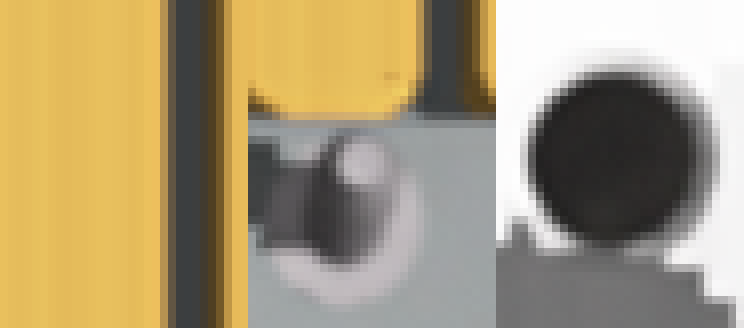

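In w7, pin_a's tip is at about (285.9,11.75) and the front hole at (257.4,107.0). Pin_b is out of view. My refined aim is TCP (485.5,−258.0). I'll go above the pins and check through the front hole.

```bash
python3 steer.py '{"motion": [[25, 3, 0, 0, 0], [62, 7, 0, 0, 0], [100, 11, 0, 0, 0], [138, 15, 0, 0, 0], [175, 19, 0, 0, 0]]}' >/dev/null
python3 steer.py '{"motion": [[30, 3.5, 15, 0, 0], [47.2, 5.6, 40, 0, 0], [47.2, 5.6, 65, 0, 0], [47.2, 5.6, 80, 0, 0], [47.2, 5.6, 83, 0, 0]]}'
python3 steer.py '{"motion": [[0, 0, 0, 0, 0], [0, 0, 0, 0, 0], [0, 0, 0, 0, 0]]}'
cat > chk.py <<'E'
from h import *
np.set_printoptions(precision=2,suppress=True)
s=[env.state() for _ in range(1)][0]; e=s['eef_pos']; yaw=s['tcp_rot'][2]-np.pi/2; print(e,yaw,s['ft_force'])
p,d,i=cam('wrist')
h=e+np.array([-70*np.sin(yaw),.5+70*np.cos(yaw),-10.4]); b=np.array([485.5-70*np.sin(.118),-257.2+70*np.cos(.118),67])
a=proj(i,[h,b]); print(a)
g=p[88:129,237:278]; save('w8.png',cv2.resize(cv2.convertScaleAbs(g,alpha=1.5),(492,492),interpolation=cv2.INTER_NEAREST))
E
python3 chk.py
```

```text
t: 15.28
eef_pos: [484.9, -256.1, 95.4]
tcp_rot: [-3.139, -0.003, 1.691]
ft_force: [-0.6, 0.3, -4.9]
opening: 0.143
grip_force: 30.0
t: 15.53
eef_pos: [486.3, -258.7, 98.7]
tcp_rot: [3.14, 0.001, 1.689]
ft_force: [-0.3, 0.2, -3.9]
opening: 0.148
grip_force: 30.0
[ 486.31 -258.72   98.72] 0.1180570909074623 [-0.3   0.24 -3.9 ]
[[256.63 107.83]
 [255.45 106.61]]
```

View pics/w8.png

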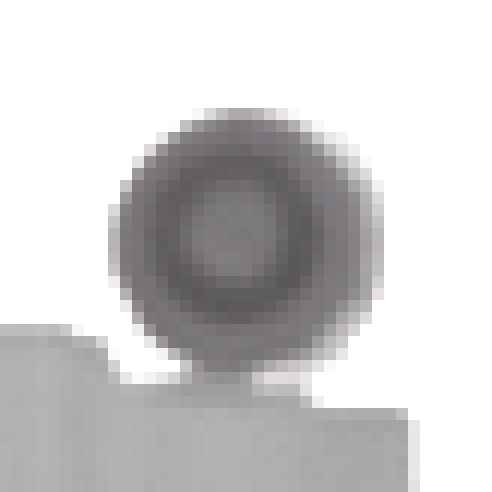

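Through the front hole (crop centre (246,241)) the tip of pin_b shows at (236,233), so the aim is within about 0.7 mm. I'll correct that and descend gently.

```bash
python3 steer.py '{"motion": [[0.7, -0.5, 3, 0, 0], [0.7, -0.5, 8, 0, 0], [0.7, -0.5, 12, 0, 0], [0.7, -0.5, 14, 0, 0], [0.7, -0.5, 15, 0, 0]]}'
python3 steer.py '{"motion": [[0, 0, 2, 0, 0], [0, 0, 4, 0, 0], [0, 0, 6, 0, 0], [0, 0, 7, 0, 0], [0, 0, 7, 0, 0]]}'
```

```text
t: 16.0
eef_pos: [485.1, -257.8, 82.1]
tcp_rot: [-3.141, -0.0, 1.689]
ft_force: [-0.1, -0.4, -3.3]
opening: 0.141
grip_force: 30.0
t: 16.42
eef_pos: [485.2, -257.9, 75.4]
tcp_rot: [-3.141, -0.0, 1.689]
ft_force: [-0.3, 0.1, -4.2]
opening: 0.149
grip_force: 30.0
```

```bash
python3 steer.py '{"motion": [[0, 0, 2, 0, 0], [0, 0, 4, 0, 0], [0, 0, 6, 0, 0], [0, 0, 8, 0, 0], [0, 0, 8, 0, 0]]}'
python3 steer.py '{"motion": [[0, 0, 1, 0, 0], [0, 0, 2, 0, 0], [0, 0, 2, 0, 0]]}'
```

```text
t: 16.83
eef_pos: [485.1, -257.8, 67.2]
tcp_rot: [-3.141, -0.0, 1.689]
ft_force: [0.9, 0.5, -3.1]
opening: 0.146
grip_force: 30.0
t: 17.08
eef_pos: [485.4, -257.9, 65.7]
tcp_rot: [3.141, 0.0, 1.689]
ft_force: [-0.2, -0.3, -2.3]
opening: 0.145
grip_force: 30.0
```

```bash
python3 steer.py '{"motion": [[0, 0, 0.3, 0, 0], [0, 0, 0.3, 0, 0.2], [0, 0, 0.3, 0, 0.3], [0, 0, 0, 0, 0.4], [0, 0, 0, 0, 0.5]]}'
python3 steer.py '{"motion": [[0, 0, 0, 0, 0.5], [0, 0, -15, 0, 0.5], [0, 0, -45, 0, 0.6], [0, 0, -80, 0, 0.7], [0, 0, -110, 0, 0.7]]}'
python3 steer.py '{"motion": [[-30, 0, -20, 0, 0.7], [-60, 0, -30, 0, 0.7], [-90, 0, -40, 0, 0.7], [-90, 0, -40, 0, 0.7], [-90, 0, -40, 0, 0.7]]}'
python3 - <<'E'
from h import *
np.set_printoptions(precision=4,suppress=True)
p,d,i=cam('wrist'); c=cloud(i,d); z=c[...,2]; g=p.min(2)
m=(abs(c[...,0]-485.7)<80)&(abs(c[...,1]+257.4)<110)&(z>45)&(z<63)&(d>0)
q=c[m]; r=cv2.minAreaRect(c[m&(z>50)][:,:2].astype('float32')); print(r,np.median(q[:,2]))
A=np.c_[q[:,:2]-[485.7,-257.4],np.ones(len(q))]; print('plane',np.linalg.lstsq(A,q[:,2],rcond=None)[0],'counter',np.median(z[(abs(c[...,0]-485)<80)&(abs(c[...,1]+120)<40)]))
E
```

```text
t: 17.5
eef_pos: [485.4, -258.0, 65.8]
tcp_rot: [3.141, 0.0, 1.689]
ft_force: [0.1, -0.1, 0.1]
opening: 0.353
grip_force: 0.0
t: 17.92
eef_pos: [485.2, -257.8, 177.3]
tcp_rot: [-3.142, 0.0, 1.689]
ft_force: [0.7, -0.0, -1.2]
opening: 0.653
grip_force: 0.0
t: 18.33
eef_pos: [495.7, -348.3, 215.7]
tcp_rot: [3.141, 0.0, 1.687]
ft_force: [0.2, 0.3, 0.3]
opening: 0.701
grip_force: 0.0
((484.7952575683594, -257.39068603515625), (110.91796112060547, 170.725341796875), 6.723541259765625) 54.463987974103844
plane [-0.0004 -0.     54.477 ] counter -1.4984570336352476
```

```bash
python3 -c "
from cell import env
print(env.job_done())"
```

```text
the job is handed in; nothing more can be done
None
```

The lid is on the coin box with both pins through its holes, level and fully down on the rim, after first being laid flat on the counter with its handle up and let go; I handed the job in at about 18 s, and the hand-in gave no verdict.

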